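Set the pot warmer's heat dial by fingertip

TASK

On the buffet warmer that carries the round pot, turn the knurled heat dial clockwise with a fingertip, without gripping it, until it clicks into the notch where its white line points at the long thick mark. Take the finger off the dial, then press the button on the same console all the way down and let it go. Leave the other warmer's dial and button and everything else on the counter as they are.

Things in the scene. Friction and masses are not known exactly. Their poses are not given: they have to be found in the camera images.
- round_warmer: Fixed warmer with the ROUND lidded pot (236 mm across, centre at x 205, 182 mm high). Steel front console 120 (x) x 260 (y) mm, top 42 mm above the counter, low black hob behind. Origin: centre of the console's underside. x points from console to pot, y left, z up. Dial axis at x 0, y +62 mm; button at x 0, y -88 mm; a shaker stands between them. The other warmer is alike but has a rectangular pan.
- round_dial_top (a point): Centre of the heat dial's flat top, 76 mm above the counter. Upright-axis black disc 69 mm over its knurled rim, 30 mm high, on a soft spring: it sinks from 3 N, and is at its 5 mm stop at about 10 N. A fingertip pressed on the top 20 to 25 mm off the axis until it sinks 3 to 4 mm and moved in an arc carries it round; rubbing the rim works too.
- round_dial_mark (a point): Outer end of the white line on the dial's top, 32 mm from the axis; turns with the dial.
- round_dial (a joint): Dial angle (rad), growing clockwise seen from above. Detents at 0, 0.52, 1.05 and 1.57, stops just outside. In 1.05, the wanted one, the white line points along the warmer's +x (at the pot) to the long thick mark; the others have short thin marks. It starts in 0 or 0.52. Detents hold with about 0.05 N m; let go, the dial falls into the nearest one.
- round_button (a joint): Travel of the push button of the same console (m): 0 up, 0.006 fully down; a spring pushes it back, 4 N when fully down.
- round_button_top (a point): Centre of the button's top face, a grey disc 24 mm across in a dark round housing; it presses straight down.
- square_dial (a joint): Angle (rad) of the same kind of dial on the other warmer, with the rectangular pan. To be left alone.
- square_dial_mark (a point): Outer end of the white line on the other warmer's dial.
- square_button (a joint): Travel of the other warmer's button (m). To be left alone.
- square_warmer: The other warmer, with the rectangular pan (about 225 x 235 mm, 150 mm high over its handle); fixed; origin and axes as for round_warmer. To be left alone.
- shaker: Loose glass salt shaker with a steel cap, diameter 30 mm, 46 mm high, on the round pot's console between dial and button. Origin: centre of its underside.
- mill: Loose wooden pepper mill, diameter 44 mm, 125 mm high, on the counter between the two consoles. Origin: centre of its underside.
- spoon: Loose wooden spoon, 240 mm, lying on the counter on the left of the warmers.
- ramekin: Loose white bowl, diameter 80 mm, 45 mm high, on the left of the warmers. Origin: centre of its underside.
- mug: Loose white mug, diameter 76 mm, 85 mm high, on the right of the warmers. Origin: centre of its underside.
- oil: Loose green bottle, diameter 56 mm, 200 mm high, on the right of the warmers. Origin: centre of its underside.

How it is judged (in metres and radians):
On the way, in this order (a step that is already met when the one before it is completed fails the run):
1. the round pot's dial is at rest in the detent at the long mark, with the finger off it (value of joint round_dial between 0.957 and 1.137 rad and velocity of joint round_dial between -0.1 and 0.1 rad/s and contact force between the fingers and round_dial below 0.1 N), for 0.2 s.
2. after that, the button of the same console is pressed all the way down (value of joint round_button above 0.005 m), for 0.05 s.
At the end, for the whole second after the job is handed in: The round pot's dial rests in the detent at the long mark (1.05 rad, within 0.09 rad), the button has been pressed after that and is up again (less than 1.5 mm down) (value of joint round_dial between 0.957 and 1.137 rad and velocity of joint round_dial between -0.1 and 0.1 rad/s and value of joint round_button below 0.0015 m); the robot touches nothing.
It fails at once if the dial is straddled by the fingers, as for a pinch grip (grasp point over its axis, less than 8 mm above its top) (horizontal distance between the grasp point and round_dial_top below 0.015 m and z of the grasp point in the frame of round_dial_top below 0.008 m).
It fails at once if the other warmer's dial is turned by more than about 18 degrees (distance of square_dial_mark from where it was at the start of the episode above 0.01 m).
It fails at once if the other warmer's button is pressed (value of joint square_button above 0.003 m).
It fails at once if something loose on the counter is moved by more than 20 mm, lifted or tipped (distance of any of shaker, mill, spoon, ramekin, mug, oil from where it was at the start of the episode above 0.02 m or angle between any of shaker, mill, ramekin, mug, oil's own z axis and vertical above 0.5 rad).
It also fails if it takes over 46 s, if anything falls off the work surface, if the arm or the gripper's body presses on something with over 40 N, if the wrist force passes 120 N, or if a joint passes its speed limit or range.

ROBOT

A 6-joint arm with a two-finger parallel gripper is mounted at the origin on the work surface. World frame = base frame: x ahead of the robot, y to its left, z up, the work surface at z = 0. Lengths are in mm, angles in rad, forces in N, time in s.
With the tool pointing down it reaches from about 350 to 875 mm from the base axis. Payload 4.2 kg.
Tool frame: the origin (TCP) lies at the very end of the fingers, on their centre line; the grasp point (between the pads) lies 19 mm behind it (arm.grip_point_offset is the distance from the TCP to the grasp point, in mm); z points along the fingers, y is the direction in which the jaws open and shut (so a half turn about z gives the same grasp; the last joint's range is limited). The gripper opens to 85 mm and grips with 20 to 120 N. Pads are 22 mm wide; open, the fingers measure 114 mm over their backs; the gripper's body (76 mm by 85 mm) begins 54 mm behind the grasp point. The pads swing forward as they close: fully open they stand 13 mm farther back than shut.
Start: joints at [1.503, 0.385, 0.008, 0, -1.194, -0.259], TCP at [200.601, 591.911, 231.312] pointing down, gripper open.
Joint ranges: [-3.14, 3.14], [-1.21, 2.06], [-1.07, 1.41], [-3.16, 2.05], [-2.99, -0.16], [-3.1, 3.1]. Speed limits (rad/s): [2.79, 2.79, 3.14, 3.14, 3.14, 3.14].

INTERFACE

Orientations are given as a unit quaternion [x, y, z, w].
In Python, from bench import arm gives the robot as it stands.
- The arm moves only by the tool drive_tool, never from a script. Its argument "steps" is a list of rows, each a list of 5 numbers: the shift along the tool's x, y, z in m, then the turn about the tool's z in degrees, then the finger opening in m, from 0 to 0.0854. A call has 1 to 20 rows; each row shifts and turns the commanded pose from where the row before left it, along the tool's axes as they then stand; what a row does not reach is not made up. A row lasts 1/10 s, in which the tool goes at most 50 mm and 8.59 degrees, less where a joint would pass 70% of its speed; a pose out of reach is approached as far as the arm can. A call is refused whole if a number of a shift passes 0.05 or a number of a turn 8.59, either way. A call with a gripper value outside its range is refused whole. The fingers move at their own pace and stop on an object; the grip force is fixed at half the most. Time passes only in rows, so rows that do not move let the fingers close. It gives the time, the measured TCP pose, the force and the opening at its end, in the units of the state.
- arm.read_state(): the state, without advancing time (a new reading comes with each control period).
- arm.get_image(name): name is "scene" or "side" or "wrist"; returns (picture, depth): 480x640x3 uint8, blue, green, red; 480x640 float32, mm along the optical axis (not along the pixel's ray), 0 where there is no reading.
- arm.camera_params(name): a dict with "K" (3x3 intrinsics, pixels), "dist" ([k1, k2, p1, p2, k3] as OpenCV has them; the pictures are not rectified), "world_to_cam" (4x4, takes a point from world to camera coordinates); the wrist camera has in their place "mount" (4x4, takes a point from camera to tool coordinates, whose origin is the TCP and whose axes are the flange's). Camera axes: x right, y up, looking along -z (the intrinsics and any distortion apply to the point x, -y, -z); pixel columns grow to the right and rows downward; lengths in mm; the calibration is good to about 2 mm. A picture is of the moment at which its call begins: read the wrist's pose just before it. camera_params takes no time and is no camera call.
- arm.job_done(): hands the job in, once; it reports no verdict.
The state is a dict: "clock": time; "joints": joint angles; "joint_vel": joint speeds; "joint_efforts": joint torques, N m; "position": TCP position; "ee_rot": TCP orientation; "contact_force": force on the tool from outside, world axes, zero at the start; "wrist_torque": the same for the moment, N m; "gripper_width": finger opening in mm.
Only numpy, scipy, OpenCV 4.12 (cv2) and the standard library are available. Lean on these libraries where they do the work, as an engineer would, in place of code of your own. Each camera call takes 0.05 s, during which the arm holds its last target.

## Working session

There is one attempt and no reset: what is moved stays moved. The work goes in short steps, Python scripts to look and compute and a tool call to move; the robot and the scene stay as the last step left them, time stands still between calls to the robot, and variables do not carry over. Pictures are saved under pics/ and viewed, and the job is handed in when it is done.

Besides the shell and the picture viewer there is one more tool, called after "Emit:" as name([rows], argument=value, ...), one row to a line, values as JSON. drive_tool: Moves the arm, as the interface text tells. Its arguments: {"type":"object","properties":{"steps":{"type":"array"}},"required":["steps"]}

```bash
ls; mkdir -p pics
cat > h.py <<'E'
from bench import arm
import numpy as np, cv2
def snap(n,f):
    s=arm.read_state(); im,d=arm.get_image(n); cv2.imwrite(f'pics/{f}.png',im); np.savez(f'pics/{f}.npz',im=im,d=d,p=s['position'],q=s['ee_rot']); return im,d,s
E
python3 - <<'E'
from h import *
for n in ['scene','side','wrist']:
    im,d,s=snap(n,n+'0')
    print(n,arm.camera_params(n))
print(s)
E
```

```text
pics
scene {'K': array([[446.37975416,   0.        , 312.91218156],
       [  0.        , 446.37975416, 246.97862113],
       [  0.        ,   0.        ,   1.        ]]), 'dist': array([-0.1005314,  0.       ,  0.       ,  0.       ,  0.       ]), 'world_to_cam': array([[ 6.00710090e-01,  7.99429985e-01, -7.68678597e-03,
        -3.34989027e+02],
       [-5.57676755e-01,  4.25901724e-01,  7.12463584e-01,
         2.30033599e+02],
       [ 5.72838567e-01, -4.23697322e-01,  7.01666983e-01,
        -1.37931002e+03],
       [ 0.00000000e+00,  0.00000000e+00,  0.00000000e+00,
         1.00000000e+00]])}
side {'K': array([[485.73063486,   0.        , 313.84749569],
       [  0.        , 485.73063486, 236.95817244],
       [  0.        ,   0.        ,   1.        ]]), 'dist': array([-0.04506325,  0.        ,  0.        ,  0.        ,  0.        ]), 'world_to_cam': array([[-9.92006712e-01, -1.25728741e-01, -1.07222426e-02,
         5.10229525e+02],
       [ 7.91788075e-02, -6.86376600e-01,  7.22923149e-01,
        -7.99320630e+01],
       [-9.82517141e-02,  7.16295642e-01,  6.90845246e-01,

[... 709 characters left out ...]
])}
{'clock': 0.1, 'joints': array([ 1.50262560e+00,  3.85466853e-01,  6.74461632e-03, -4.40155170e-04,
       -1.19400994e+00, -2.58628341e-01]), 'joint_vel': array([-0.00075542, -0.00207061,  0.00127968,  0.00161142,  0.00069811,
       -0.00093284]), 'joint_efforts': array([ 9.06387959e-04, -3.93317056e+01,  1.88929081e+01,  4.19794276e+00,
       -2.59431559e-03,  6.66743077e-06]), 'position': array([200.43044575, 591.42660202, 230.33095038]), 'ee_rot': array([ 9.86666282e-01, -1.62753401e-01, -1.11599012e-04,  9.82991569e-04]), 'contact_force': array([0.27286422, 0.04495538, 0.23804106]), 'wrist_torque': array([-0.02573636,  0.02518752,  0.03499203]), 'gripper_width': 85.10351574574813}
```

View pics/scene0.png

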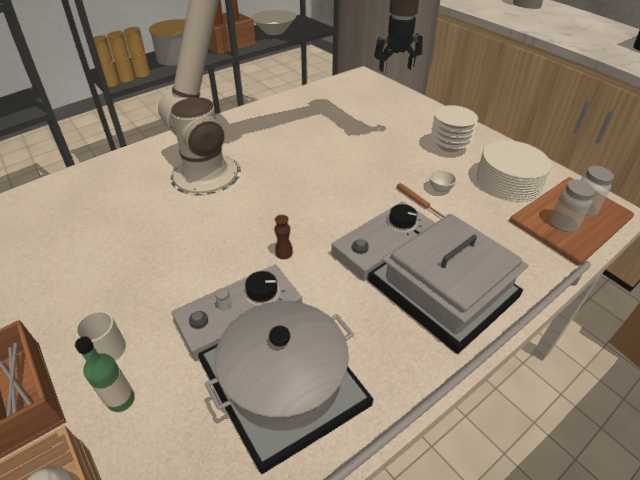

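View pics/side0.png

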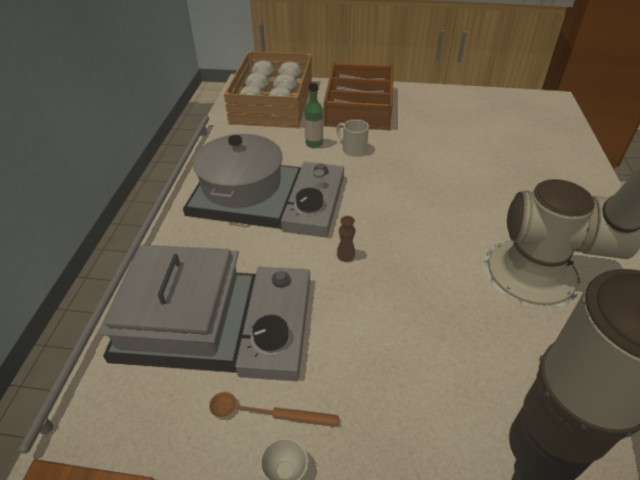

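View pics/wrist0.png

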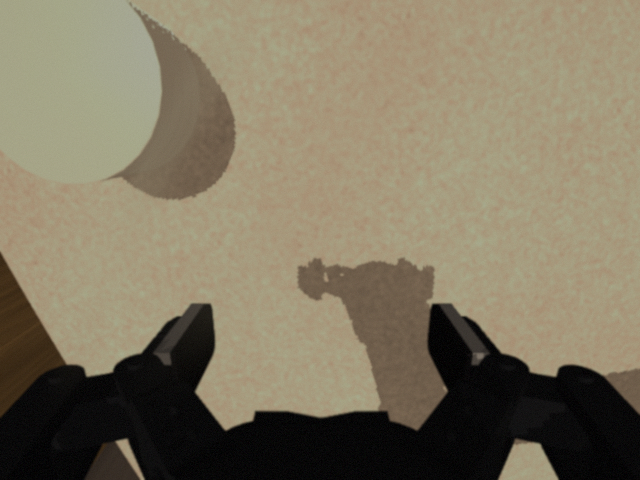

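The round pot's warmer shows its dial at scene (262,286) and side (309,201), and its button at scene (199,320) and side (321,170). The shaker stands between them. I'll zoom in for detail.

Run:
```python
import cv2,numpy as np
a=cv2.imread('pics/scene0.png')[250:370,160:320]; b=cv2.imread('pics/side0.png')[150:240,265:365]
a=cv2.resize(a,(800,600),interpolation=cv2.INTER_CUBIC); b=cv2.resize(b,(600,540),interpolation=cv2.INTER_CUBIC)
cv2.imwrite('pics/sc_z.png',a);cv2.imwrite('pics/si_z.png',b)
```

```text
(no output)
```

View pics/sc_z.png

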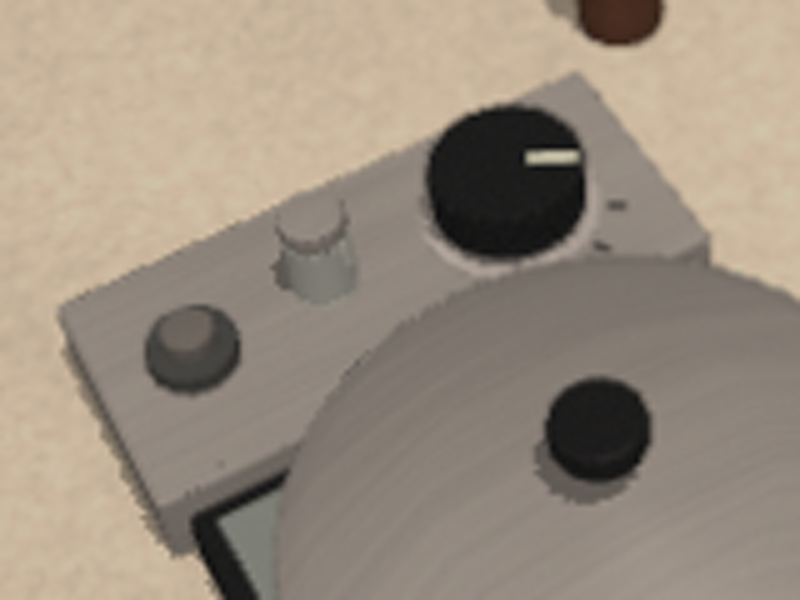

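View pics/si_z.png

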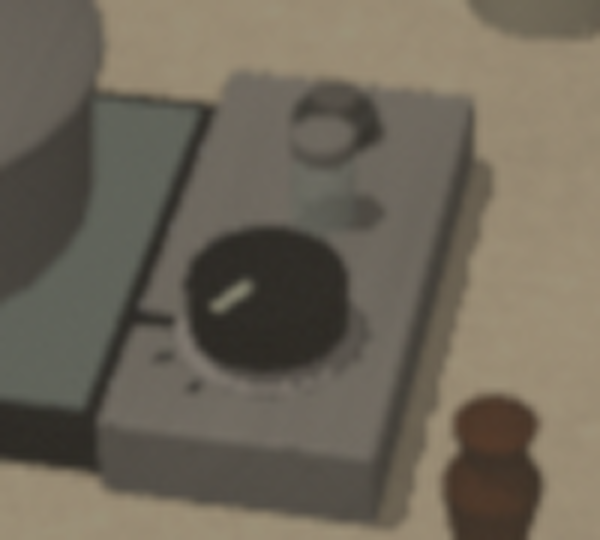

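```bash
cat >> h.py <<'E'
def ray(n,uv):
    c=arm.camera_params(n); p=cv2.undistortPoints(np.array([[uv]],float),c['K'],c['dist'])[0,0]
    T=c['world_to_cam']; R=T[:3,:3]; o=-R.T@T[:3,3]
    return o,R.T@np.array([p[0],-p[1],-1])
def onz(n,uv,z):
    o,d=ray(n,uv); return (o+d*(z-o[2])/d[2])[:2]
def tri(a,b):
    o1,d1=ray('scene',a);o2,d2=ray('side',b)
    t=np.linalg.lstsq(np.c_[d1,-d2],o2-o1,rcond=None)[0]
    p,q=o1+t[0]*d1,o2+t[1]*d2; return (p+q)/2,np.linalg.norm(p-q)
E
python3 - <<'E'
from h import *
np.set_printoptions(precision=1,suppress=True)
S=lambda u,v:(160+(u+.5)/5-.5,250+(v+.5)/5-.5)
D=lambda u,v:(265+(u+.5)/6-.5,150+(v+.5)/6-.5)
for k,f,n in (('scene',S,0),('side',D,1)):
  P={0:dict(c=((507,165),76),out=((580,157),76),inn=((527,158),76),farl=((578,72),42),farr=((60,308),42),nearl=((708,238),42),nearr=((170,512),42),btn=((190,330),58)),
     1:dict(c=((268,288),76),out=((212,309),76),inn=((250,283),76),farl=((380,460),42),farr=((472,97),42),nearl=((100,420),42),nearr=((235,72),42),btn=((323,136),58),long=((140,318),42),long2=((170,320),42),m1=((165,357),42),m0=((195,386),42))}[n]
  for a,(uv,z) in P.items(): print(k,a,onz(k,f(*uv),z))
for a,b in [((190,330),(323,136)),((312,225),(323,136))]: print(tri(S(*a),D(*b)))
# circle fit of dial top: dark mask
E
```

```text
scene c [ 547.  -130.8]
scene out [ 562.2 -103.2]
scene inn [ 548.8 -121.7]
scene farl [491.5 -60.2]
scene farr [ 472.7 -314.9]
scene nearl [608.9 -70. ]
scene nearr [ 593.3 -322.3]
scene btn [ 529.8 -277.7]
side c [ 540.1 -117.9]
side out [ 561.3 -101.6]
side inn [ 548.  -120.3]
side farl [486.  -54.4]
side farr [ 469.5 -311.4]
side nearl [604.  -65.6]
side nearr [ 583.5 -319.2]
side btn [ 533.  -251.1]
side long [ 598.4 -132.8]
side long2 [ 585.3 -132.9]
side m1 [ 583.6 -108.4]
side m0 [568.1 -91.3]
(array([ 529.9, -273.2,   47.8]), np.float64(14.56112287304517))
(array([ 529.6, -216.5,   82.5]), np.float64(2.169994836576801))
```

The line points at the short mark farthest from the long one, so the dial starts in 0 and needs about 60° clockwise. From the console corners, the dial is at about (543,-128) and the button at about (532,-277). I'll close the fingers and go above the dial, staying high.

Emit:
drive_tool([
  [0.01, 0.01, 0, 0, 0],
  [0.026, 0.029, 0, 0, 0],
  [0.026, 0.029, 0, 0, 0],
  [0.026, 0.029, 0, 0, 0],
  [0.026, 0.029, 0, 0, 0],
  [0.026, 0.029, 0, 0, 0],
  [0.026, 0.029, 0, 0, 0],
  [0.026, 0.029, 0, 0, 0],
  [0.026, 0.029, 0, 0, 0],
  [0.026, 0.029, 0, 0, 0],
  [0.026, 0.029, 0, 0, 0],
  [0.026, 0.029, 0, 0, 0],
  [0.026, 0.029, 0, 0, 0],
  [0.026, 0.029, 0, 0, 0],
  [0.026, 0.029, 0, 0, 0],
  [0.026, 0.029, 0, 0, 0],
  [0.026, 0.029, 0, 0, 0],
  [0.026, 0.029, 0, 0, 0],
  [0.026, 0.029, 0, 0, 0],
  [0.026, 0.029, 0, 0, 0],
])

```text
clock: 2.15
position: [497.4, -103.3, 231.4]
ee_rot: [0.987, -0.163, 0.0, -0.0]
contact_force: [0.9, 1.9, 0.4]
gripper_width: 0.2
```

Run:
```python
from h import *
im,d,s=snap('wrist','w1'); print(s['position'],s['ee_rot'],s['joints'])
```

```text
[ 497.36116636 -103.2887531   231.37848633] [ 9.86639662e-01 -1.62917693e-01  4.23571396e-06 -4.99887874e-05] [ 1.15197061e-01  1.85132698e-01 -2.73534543e-01 -1.04596543e-04
 -1.11209343e+00  1.12835130e+00]
```

View pics/w1.png

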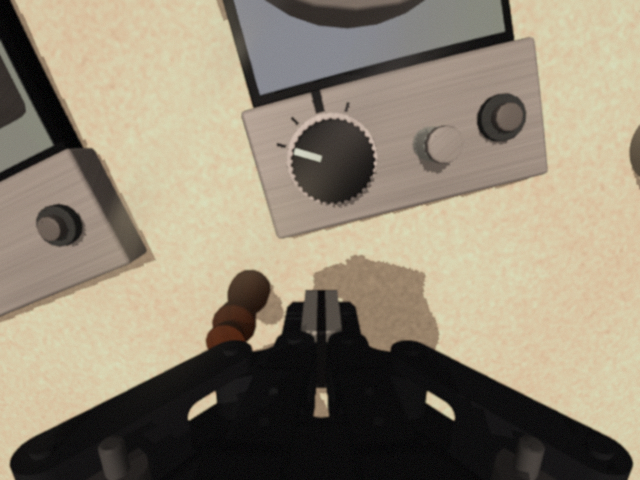

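The wrist view shows the dial at (332,159) with its line at the leftmost of the short marks, shaker (440,146), button (505,117), long mark (319,102), mill (240,310).

```bash
cat >> h.py <<'E'
from scipy.spatial.transform import Rotation as Ro
def wray(f,uv):
    z=np.load(f'pics/{f}.npz'); c=arm.camera_params('wrist'); M=c['mount']
    p=cv2.undistortPoints(np.array([[uv]],float),c['K'],c['dist'])[0,0]
    R=Ro.from_quat(z['q']).as_matrix()
    return R@M[:3,3]+z['p'], R@M[:3,:3]@np.array([p[0],-p[1],-1])
def wz(f,uv,h):
    o,d=wray(f,uv); return (o+d*(h-o[2])/d[2])[:2]
E
python3 - <<'E'
from h import *
np.set_printoptions(precision=1,suppress=True)
for n,uv,h in [('line out',(295,153),76),('line in',(321,159),76),('long out',(317,94),42),('long in',(322,112),42),('m0',(281,145),42),('m1',(295,121),42),('m3',(348,107),42),('btn',(508,117),58),('btnhous',(501,119),50),('shaker',(443,144),88),('cornerBL',(279,237),42),('BR',(547,172),42),('TR',(533,38),42),('TL',(243,113),42),('milltop',(225,340),125),('millbase',(252,290),0)]: print(n,wz('w1',uv,h))
z=np.load('pics/w1.npz'); im=z['im']; d=z['d']
g=im.max(2)[100:215,280:385]; m=(g<60).astype(np.uint8)
n,l,st,c=cv2.connectedComponentsWithStats(m); k=1+np.argmax(st[1:,4]); print(st[k],c[k]+[280,100])
# deproject depth, dial top
c=arm.camera_params('wrist')
P=[]
for v in range(100,215):
  for u in range(280,385):
    if d[v,u]>0:
      o,r=wray('w1',(u,v)); P.append(o+r*d[v,u])
P=np.array(P); print(np.histogram(P[:,2],bins=np.arange(30,90,4)))
T=P[(P[:,2]>70)&(P[:,2]<84)]; print(len(T),np.median(T[:,2]),cv2.minEnclosingCircle(T[:,:2].astype(np.float32)),T[:,:2].mean(0))
for u,v in [(508,117),(505,115),(443,144)]:
  o,r=wray('w1',(u,v)); print(o+r*d[v,u])
E
```

```text
line out [ 559.9 -103.4]
line in [ 548.8 -121.4]
long out [ 599.7 -135.1]
long in [ 584.4 -134.4]
m0 [569.8 -91.4]
m1 [ 584.9 -109.9]
m3 [ 581.2 -156.9]
btn [ 531.4 -280.4]
btnhous [ 530.8 -278.1]
shaker [ 530.6 -213.4]
cornerBL [491.7 -60.3]
BR [ 471.  -313.9]
TR [ 586.3 -322.7]
TL [605.9 -69.6]
milltop [446.1  -8. ]
millbase [435.  -2.]
[  38   33   56   70 2127] [349.6 172.6]Traceback (most recent call last):
  File "<stdin>", line 13, in <module>
  File "h.py", line 17, in wray
    z=np.load(f'pics/{f}.npz'); c=arm.camera_params('wrist'); M=c['mount']
                                  ~~~~~~~~~~~~~~~~~^^^^^^^^^
ValueError: time passes only in moves, steps and waits
```

```bash
cat >> h.py <<'E'
def wcloud(f,u0,u1,v0,v1):
    z=np.load(f'pics/{f}.npz'); c=arm.camera_params('wrist'); M=c['mount']; d=z['d']
    V,U=np.mgrid[v0:v1,u0:u1]; p=cv2.undistortPoints(np.c_[U.ravel(),V.ravel()].astype(float)[:,None],c['K'],c['dist'])[:,0]
    D=d[v0:v1,u0:u1].ravel(); R=Ro.from_quat(z['q']).as_matrix()
    X=np.c_[p[:,0],-p[:,1],-np.ones(len(p))]*D[:,None]
    return ((X@M[:3,:3].T+M[:3,3])@R.T+z['p'])[D>0]
E
python3 - <<'E'
from h import *
np.set_printoptions(precision=1,suppress=True)
P=wcloud('w1',280,385,100,215)
T=P[(P[:,2]>71)&(P[:,2]<82)]; print(len(T),np.median(T[:,2]),cv2.minEnclosingCircle(T[:,:2].astype(np.float32)),T[:,:2].mean(0))
B=wcloud('w1',475,530,90,145); print(np.histogram(B[:,2],bins=np.arange(36,80,2)))
T=B[B[:,2]>B[:,2].max()-3];print(B[:,2].max(),T.mean(0),len(T))
E
```

```text
5528 75.66917254321886 ((543.6747436523438, -129.3299560546875), 34.51652908325195) [ 544.4 -129.5]
(array([  0,  10, 639, 481,  40,  35,  43,  65, 617, 358,  38,  29,  66,
       376, 211,   0,   0,   0,   0,   0,   0]), array([36, 38, 40, 42, 44, 46, 48, 50, 52, 54, 56, 58, 60, 62, 64, 66, 68,
       70, 72, 74, 76, 78]))
65.90112150996234 [ 532.2 -278.8   63.9] 474
```

Dial axis is at (543.9,-129.4), top 75.7; button top is (532,-279,64). I'll descend above a point 22 mm off the axis on the robot's side.

Emit:
drive_tool([
  [0.0195, 0.0135, 0, 0, 0],
  [0.019, 0.0135, 0, 0, 0],
  [0, 0, 0.03, 0, 0],
  [0, 0, 0.03, 0, 0],
  [0, 0, 0.03, 0, 0],
  [0, 0, 0.03, 0, 0],
  [0, 0, 0.02, 0, 0],
  [0, 0, 0.006, 0, 0],
  [0, 0, 0, 0, 0],
  [0, 0, 0, 0, 0],
])

```text
clock: 3.2
position: [526.3, -139.3, 86.5]
ee_rot: [0.987, -0.163, 0.001, -0.0]
contact_force: [-0.5, 0.1, -0.2]
gripper_width: 0.3
```

Emit:
drive_tool([
  [0, 0.0015, 0.005, 0, 0],
  [0, 0, 0.004, 0, 0],
  [0, 0, 0.002, 0, 0],
  [0, 0, 0.002, 0, 0],
  [0, 0, 0, 0, 0],
  [0, 0, 0, 0, 0],
])

```text
clock: 3.8
position: [525.4, -140.8, 73.4]
ee_rot: [0.987, -0.162, 0.0, 0.0]
contact_force: [-2.0, -0.1, 7.1]
gripper_width: 0.0
```

Emit:
drive_tool([
  [0, 0, 0.0007, 0, 0],
  [0, 0, 0, 0, 0],
  [-0.00146, -0.00133, 0, 5.2, 0],
  [-0.00146, -0.00133, 0, 5.2, 0],
  [-0.00146, -0.00133, 0, 5.2, 0],
  [-0.00146, -0.00133, 0, 5.2, 0],
  [-0.00146, -0.00133, 0, 5.2, 0],
  [-0.00146, -0.00133, 0, 5.2, 0],
  [0, 0, 0, 0, 0],
])

```text
clock: 4.7
position: [522.4, -129.6, 73.0]
ee_rot: [0.906, -0.422, 0.001, 0.0]
contact_force: [-2.7, -1.8, 7.7]
gripper_width: 0.0
```

Run:
```python
from h import *
im,d,s=snap('wrist','w2'); im2,_,_=snap('side','s2')
cv2.imwrite('pics/s2z.png',cv2.resize(im2[150:240,265:365],(600,540),interpolation=cv2.INTER_CUBIC))
```

```text
(no output)
```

View pics/w2.png

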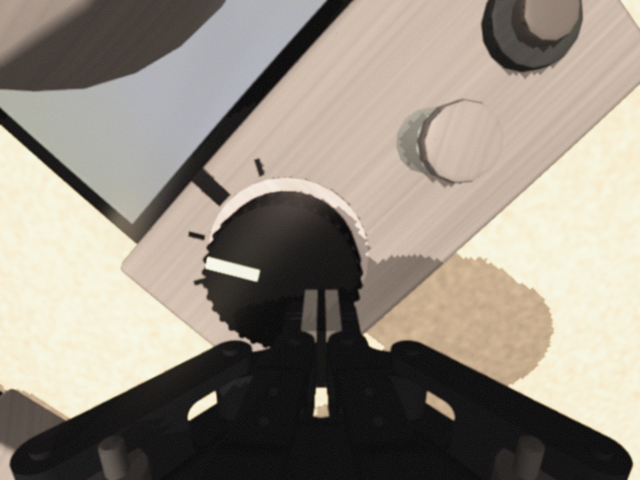

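View pics/s2z.png

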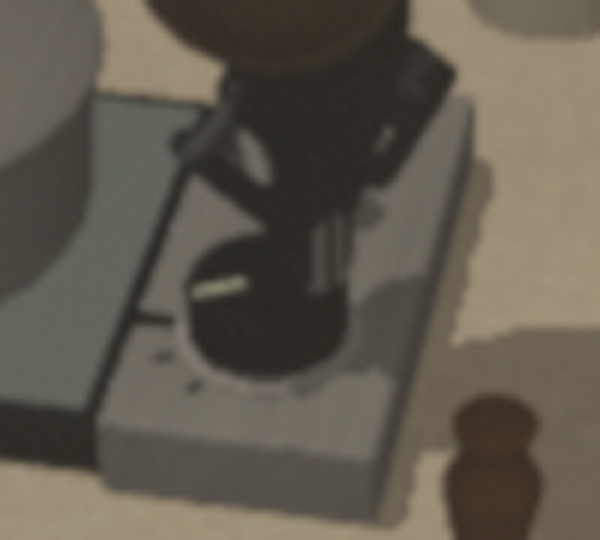

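The dial turns with the finger: the line runs (206,263) to (260,276) in the wrist view, between the first and second marks. I'll measure how far it has turned.

Run:
```python
from h import *
a=wz('w2',(206,263.5),73);b=wz('w2',(260,275),73); v=a-b
th=np.degrees(np.arctan2(v[1],v[0])); print(a,b,th,'dial',60-(th+4.5))
r=a-np.array([543.9,-129.4]);print(r,np.linalg.norm(r),np.degrees(np.arctan2(r[1],r[0])))
```

```text
[ 572.45294187 -115.43487638] [ 552.16948041 -125.8977288 ] 27.286118293133068 dial 28.213881706866932
[28.55294187 13.96512362] 31.78514066401404 26.063062218750957
```

Emit:
drive_tool([
  [-0.00146, -0.00133, 0, 5.2, 0],
  [-0.00146, -0.00133, 0, 5.2, 0],
  [-0.00146, -0.00133, 0, 5.2, 0],
  [-0.00146, -0.00133, 0, 5.2, 0],
  [-0.00146, -0.00133, 0, 5.2, 0],
  [-0.00146, -0.00133, 0, 5.2, 0],
  [0, 0, 0, 0, 0],
])

```text
clock: 5.5
position: [525.5, -118.2, 73.0]
ee_rot: [0.76, -0.65, 0.001, -0.0]
contact_force: [-1.5, -0.9, 7.5]
gripper_width: 0.0
```

Run:
```python
from h import *
im,d,s=snap('wrist','w3')
```

```text
(no output)
```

View pics/w3.png

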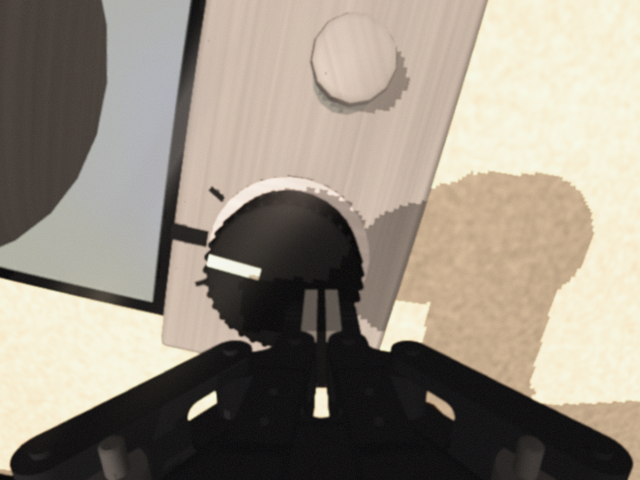

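The line now sits at the long mark, allowing for parallax. I'll lift off and check.

Emit:
drive_tool([
  [0, 0, -0.004, 0, 0],
  [0, 0, -0.01, 0, 0],
  [0, 0, -0.03, 0, 0],
  [0, 0, -0.04, 0, 0],
  [0, 0, -0.04, 0, 0],
  [0, 0, -0.03, 0, 0],
  [0, 0, 0, 0, 0],
  [0, 0, 0, 0, 0],
  [0, 0, 0, 0, 0],
])

```text
clock: 6.45
position: [524.1, -117.8, 224.4]
ee_rot: [0.76, -0.65, -0.001, 0.001]
contact_force: [-0.1, 0.7, -0.2]
gripper_width: -0.1
```

Run:
```python
from h import *
im,d,s=snap('wrist','w4');print(s['position'],s['ee_rot'],s['contact_force'])
```

```text
[ 524.09408371 -117.84418018  224.41663657] [ 7.59618103e-01 -6.50368105e-01 -1.10747069e-03  6.62513043e-04] [-0.12428139  0.66636357 -0.21816769]
```

View pics/w4.png

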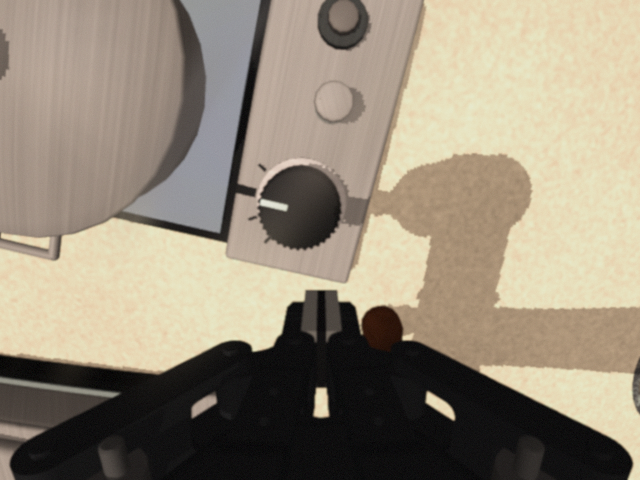

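Run:
```python
from h import *
a=wz('w4',(261,203.5),76);b=wz('w4',(287,208.5),76); v=a-b
print(a,b,np.degrees(np.arctan2(v[1],v[0])))
r=a-np.array([543.9,-129.4]);print(np.linalg.norm(r),np.degrees(np.arctan2(r[1],r[0])))
l=wz('w4',(237,188),42);l2=wz('w4',(254,192),42);print(l,l2)
B=wcloud('w4',315,372,0,45);T=B[B[:,2]>62]; print(T.mean(0),len(T))
R=Ro.from_quat(np.load('pics/w4.npz')['q']).as_matrix(); print(R)
print(R.T@(np.array([532,-279,90])-arm.read_state()['position']))
```

```text
[ 574.41737164 -130.44456609] [ 553.19893372 -129.58349416] -2.3238624655925966
30.535243411536246 -1.9603874234846037
[ 601.67029958 -134.27187253] [ 586.28788281 -133.0024753 ]
[ 532.03598776 -278.66854397   63.64244894] 738
[[ 1.54040203e-01 -9.88061305e-01 -2.54426427e-03]
 [-9.88064240e-01 -1.54041778e-01  4.34013424e-04]
 [-8.20754863e-04  2.44704103e-03 -9.99996669e-01]]
[160.51568625  16.71223123 134.09814959]
```

The line angle is about -2° against the warmer's -4.5°, so it's in the wanted detent. Before going down at the button I'll check clearance to the oil and mug.

Run:
```python
from h import *
print('oil',onz('side',(314,143),0),onz('scene',(120,405),0),'top',tri((83,342),(313,86)),'mug',onz('side',(355,150),0),onz('scene',(108,355),0))
```

```text
oil [ 575.11054756 -483.31522752] [ 587.31495657 -489.61577843] top (array([ 574.90740894, -482.13210786,  195.19542967]), np.float64(2.5751072936820862)) mug [ 443.76176121 -458.14278966] [ 462.65899994 -469.71356065]
```

Emit:
drive_tool([
  [0.03, 0.004, 0, 0, 0],
  [0.04, 0.004, 0, 0, 0],
  [0.04, 0.004, 0, 0, 0],
  [0.03, 0.003, 0, 0, 0],
  [0.0205, 0.0017, 0, 0, 0],
  [0, 0, 0.03, 0, 0],
  [0, 0, 0.04, 0, 0],
  [0, 0, 0.04, 0, 0],
  [0, 0, 0.024, 0, 0],
  [0, 0, 0, 0, 0],
  [0, 0, 0, 0, 0],
])

```text
clock: 7.6
position: [533.3, -279.3, 91.1]
ee_rot: [0.76, -0.65, -0.001, 0.001]
contact_force: [0.2, 0.5, 0.6]
gripper_width: 0.1
```

Emit:
drive_tool([
  [0, 0, 0.012, 0, 0],
  [0, 0, 0.01, 0, 0],
  [0, 0, 0.004, 0, 0],
  [0, 0, 0.003, 0, 0],
  [0, 0, 0.003, 0, 0],
  [0, 0, 0.001, 0, 0],
  [0, 0, 0, 0, 0],
  [0, 0, 0, 0, 0],
])

```text
clock: 8.4
position: [533.1, -279.1, 59.0]
ee_rot: [0.76, -0.65, -0.0, 0.0]
contact_force: [-1.1, 0.6, 3.6]
gripper_width: 0.4
```

Force is 3.6 N, so it's nearly at the bottom. I'll press on until the stop shows in the force.

Emit:
drive_tool([
  [0, 0, 0.001, 0, 0],
  [0, 0, 0.001, 0, 0],
  [0, 0, 0.0005, 0, 0],
  [0, 0, 0, 0, 0],
  [0, 0, 0, 0, 0],
])

```text
clock: 8.9
position: [533.3, -279.2, 58.0]
ee_rot: [0.76, -0.65, 0.0, 0.0]
contact_force: [-4.1, 4.1, 10.7]
gripper_width: 0.2
```

At 10.7 N, with the tip stalled 1.5 mm short of its command, the button is on its stop. Releasing.

Emit:
drive_tool([
  [0, 0, -0.003, 0, 0],
  [0, 0, -0.01, 0, 0],
  [0, 0, -0.03, 0, 0],
  [0, 0, -0.04, 0, 0],
  [0, 0, -0.04, 0, 0],
  [0, 0, -0.04, 0, 0],
  [-0.03, 0, 0, 0, 0],
  [-0.03, 0, 0, 0, 0],
  [0, 0, 0, 0, 0],
  [0, 0, 0, 0, 0],
  [0, 0, 0, 0, 0],
])

```text
clock: 10.0
position: [524.5, -220.3, 219.1]
ee_rot: [0.76, -0.65, 0.0, -0.0]
contact_force: [-0.5, -0.0, 0.3]
gripper_width: -0.2
```

Run:
```python
from h import *
im,d,s=snap('wrist','w5');print(s['position'],s['contact_force'])
snap('side','s5'); snap('scene','c5')
B=wcloud('w5',0,640,0,290);k=np.hypot(B[:,0]-532,B[:,1]+279)<10; print('button z',np.median(B[k,2]))
for n,a,b in(('side','side0','s5'),('scene','scene0','c5')):
  x=cv2.absdiff(cv2.imread(f'pics/{a}.png'),cv2.imread(f'pics/{b}.png')); cv2.imwrite(f'pics/diff_{n}.png',x)
```

```text
[ 524.45217429 -220.29098525  219.10363656] [-0.47824275 -0.03271111  0.2858772 ]
button z 63.61552311386693
```

View pics/w5.png

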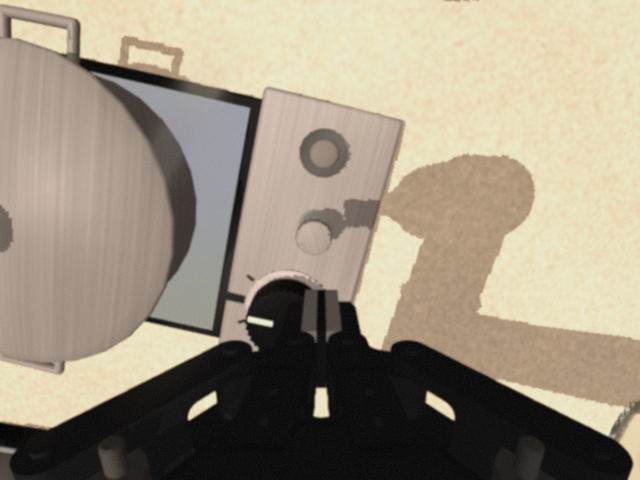

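View pics/s5.png

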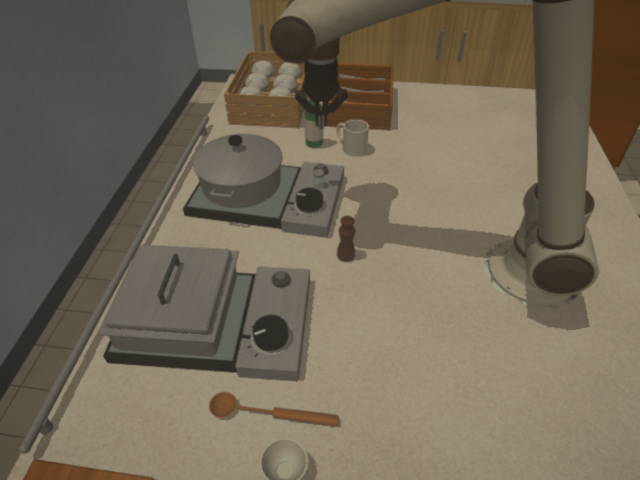

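The button is back at 63.6 mm, the height it had before the press. The dial line runs (247,319) to (273,324), still at the long mark, and everything else is where it was. I'll hand in.

Run:
```python
from h import *
a=wz('w5',(247,319),76);b=wz('w5',(273,324),76);v=a-b;print(np.degrees(np.arctan2(v[1],v[0])))
print(arm.job_done())
```

```text
-3.0795000793196405
the job is handed in; nothing more can be done
None
```

I turned the round pot's dial about 60° clockwise, from detent 0 to the long mark. I used the closed fingertips pressed on its top about 22 mm off the axis. Then I lifted off, pressed the button to its stop, let it go and handed the job in at about 10 s on the robot's clock. `job_done` gives no verdict, so these are my own last checks:

- **Dial:** its line measures about -3°, and the warmer's +x is at about -4.5°. The difference is within the 5° (0.09 rad) allowed.
- **Button:** at the bottom the force rose to 10.7 N and the tip stopped 1.5 mm short of its command. After release its top was back at 63.6 mm, the height it had before the press.
- **Everything else:** in the last wrist and side views, the other warmer and the loose items looked unmoved. I judged this by eye, without measuring it. The side-view diff image I made was not looked at, nor were the last scene picture and its diff.
- **Contact:** the tip was clear of everything at about 219 mm height, with about 0.5 N read as noise.

No check failed or disagreed.

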